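# Close a denture flask and hold it shut for bolting

## Robot

A 6-joint arm with a two-finger parallel gripper is mounted at the origin on the work surface. World frame = base frame: x ahead of the robot, y to its left, z up, the work surface at z = 0. Lengths are in mm, angles in degrees, forces in N, time in s.
With the tool pointing down it reaches from about 350 to 850 mm from the base axis. Payload 8.1 kg.
Tool frame: the origin (TCP) lies at the very end of the fingers, on their centre line; the grasp point (between the pads) lies r.tcp_to_grasp behind it (r.tcp_to_grasp is the distance from the TCP to the grasp point, in mm); z points along the fingers, y is the line along which they close (so a half turn about z gives the same grasp; the last joint's range is limited). The gripper opens to 85 mm and grips with 20 to 120 N. Pads are 22 mm wide; open, the fingers measure 114 mm over their backs; the gripper's body (76 mm by 85 mm) begins 54 mm behind the grasp point. The pads swing forward as they close: fully open they stand 13 mm farther back than shut.
Start: joints at [-74.336, 7.471, 85.268, -0, 87.261, -4.893], TCP at [210.711, -561.789, 231.292] pointing down, gripper open.
Joint ranges: [-169.43, 169.43], [-51.17, 129.36], [1.28, 143.12], [-76.62, 256.62], [0, 156.53], [-152.29, 152.29]. Speed limits (degrees/s): [136.94, 136.94, 159.86, 180, 180, 180].

## Interface

Orientations are given as [roll, pitch, yaw] about the fixed x, y, z axes, in that order (R = Rz(yaw) Ry(pitch) Rx(roll)).
In Python, from bench import r gives the robot as it stands.
- The arm moves only by the shell command python3 -m handwheel 'ROWS' [OPENING] [FORCE]. ROWS is JSON, a list of rows, each a list of 4 numbers: the shift along the tool's x, y, z in m, then the turn about the tool's z in degrees. A call has 1 to 10 rows; each row shifts and turns the commanded pose from where the row before left it, along the tool's axes as they then stand; what a row does not reach is not made up. A row lasts 1/10 s, in which the tool goes at most 50 mm and 8.59 degrees, less where a joint would pass 70% of its speed; a pose out of reach is approached as far as the arm can. A call is refused whole if a number of a shift passes 0.05 or a number of a turn 8.59, either way. A call with a gripper value outside its range is refused whole. OPENING is the finger opening in m, from 0 to 0.0854, set as the call begins (- or left out, the last holds). The fingers move at their own pace and stop on an object; FORCE is the grip in N (left out, the last holds). Time passes only in rows, so rows that do not move let the fingers close. It gives the time, the measured TCP pose, the force, the opening and the grip force at its end, in the units of the state.
- r.sense(): the state, without advancing time (a new reading comes with each control period).
- r.snapshot(name): name is "side" or "top"; returns the picture (384x512x3 uint8, red, green, blue); there is no depth.
- r.camera_params(name): a dict with "fx", "fy", "cx", "cy" (pixels), "R" (3x3) and "t" (3): a world point X has camera coordinates R X + t. Camera axes: x right, y down, z forward; pixel columns grow to the right and rows downward; lengths in mm; the calibration is good to about 2 mm. A picture is of the moment at which its call begins. camera_params takes no time and is no camera call.
- r.hand_in(): hands the job in; it is judged then, once.
The state is a dict: "time": time; "joint_pos": joint angles; "qd": joint speeds; "joint_efforts": joint torques, N m; "tool_pos": TCP position; "tcp_rot": TCP orientation; "ft_force": force on the tool from outside, world axes, zero at the start; "wrist_torque": the same for the moment, N m; "finger_gap": finger opening in mm; "grip_force": force on a finger pad.
Only numpy, scipy, OpenCV 4.12 (cv2) and the standard library are available. Lean on these libraries where they do the work, as an engineer would, in place of code of your own. Each camera call takes 0.05 s, during which the arm holds its last target. There are 200 camera calls.

## Task

In the dental lab, press the red sprung lever of the bench holder down until its spring bolt clicks over and clamps the blue-marked flask bottom. Then pick up the matching flask top with the blue rib, set it the right way round on the two dowels until it sits flush, and finish still gripping it and pushing it firmly down (about the weight of a two-kilo bag), so that a colleague can fit the bolts: do not let go. Set it on without banging it, and leave the other things on the bench where they are.

Things in the scene. Friction and masses are not known exactly. Their poses are not given: they have to be found in the camera images.
- holder: Grey cast bench holder, fixed. Bed 150 (x) x 190 (y) x 12 mm; origin: centre of its underside, on the bench; x away from the robot, y left, z up. The flask bottom stands between low rails (1.5 mm play), centred 30 mm to the -y side of the origin; the red lever is on the +y side. Latch block, 62 mm tall, at x -54 to -32, y 60 to 86 mm; lever when level 48 mm tall.
- clamp_lever (a joint): Angle of the sprung clamp lever, rad. 0: sprung fully up, 30 degrees above level (the start); it grows as it is pressed; 0.52: level. Pushed past level to about 0.55 (stop 0.565), the brass spring bolt snaps over its catch and the lever stays at about 0.52 when let go; before that it springs back. Push at the pad: 3 N at first, 12 N at the end.
- lever_pad (a point): Middle of the top of the lever's red pad (44 mm along the lever, 28 mm wide), 142 mm from the hinge; press here from above. About 118 mm above the bench at the start, 48 mm when level. Axes: x along the lever towards the hinge, z square to the pad.
- lever_hinge (a point): Centre of the lever's hinge, fixed on the holder at x +62, y +40 mm, 42 mm above the bench. The hinge axis is the holder's y axis; the lever points to the holder's -x, so the pad swings down and towards -x.
- flask_bottom: Lower half of a small aluminium denture flask, loose in the holder; white stone filling with a buff arch, blue marks. Foot 84 (x) x 116 (y) x 6 mm; body D-shaped, 84 x 84 mm: round nose at -x, square end with a blue patch at +x. Origin: centre of its underside, 12 mm above the bench. Its parting face is 26 mm above the origin; two dowels stand on it.
- flask_top: Upper half of the same flask: aluminium, BLUE rib, round white window, 0.26 to 0.44 kg, lying parting face down on the bench. D-shaped, 84 x 84 mm, 26 mm thick, round nose at -x, square end at +x. Origin: centre of its underside, in which are two blind holes at x +25, y +30 and -30 mm, 11.5 mm wide, 18 mm deep. Closed, its origin is 26 mm above flask_bottom's, x axes alike.
- flask_top_nose (a point): Foremost point of the flask top's round nose at the underside: 42 mm from its origin along its -x.
- other_top: Top half of another flask, same shape, with a RED rib and a buff window, lying on the bench; not wanted, leave it. It and flask_top change places. Origin: centre of its underside; 48 mm tall.
- shut_flask: Bystander: shut aluminium flask with a red window standing on end, 84 mm wide, 52 mm thick, 112 mm tall. Origin: centre of its underside.
- plaster_bowl: Bystander: green mixing bowl, 124 mm wide, 75 mm tall. Origin: centre of its underside.
- plaster_spatula: Bystander: spatula with a wooden handle, 200 mm long, lying along its x. Origin: middle of its underside.
- brush: Bystander: blue brush, 180 mm long, lying along its x. Origin: middle of its underside.
- measuring_cup: Bystander: small clear cup, 40 mm wide, 45 mm tall. Origin: centre of its underside.
- separator: Bystander: white bottle with a red cap, 56 mm wide, 130 mm tall. Origin: centre of its underside.
- hex_key: Bystander: dark L-shaped hex key, 100 mm long, 6 mm thick, lying. Origin: underside, middle of the long leg.
- dowel_left (a point): Tip of a steel dowel of the flask bottom, at its x +25, y +30 mm. Dowels are 15 mm tall, 10 mm thick at the root, tapering to 6 mm near the tip.
- dowel_right (a point): Tip of the other dowel, at x +25, y -30 mm of the flask bottom.
- flask_top_rib (a point): Middle of the top face of the flask top's blue rib, 48 mm above its origin: the grip. The rib runs along the flask's x: 56 mm long, 18 mm wide (y), 22 mm tall, upright flat sides.

How it is judged:
By the outcome, as a careful person would: the job done as asked, in the order asked, and still so for the second after the job is handed in, while the arm keeps its last pose, push and grip.
It also fails if it takes over 58 s, if anything falls off the work surface, if the arm or the gripper's body presses on something with over 40 N, if the wrist force passes 120 N, or if a joint passes its speed limit or range.

## Working session

There is one attempt and no reset: what is moved stays moved. The work goes in short steps, Python scripts to look and compute and a shell command to move; the robot and the scene stay as the last step left them, time stands still between calls to the robot, and variables do not carry over. Pictures are saved under pics/ and viewed, at most 10 in all, crops included, and the job is handed in when it is done.

```bash
mkdir -p pics; python3 - <<'E'
from bench import r
import cv2,numpy as np
for n in("top","side"):
    im=r.snapshot(n); cv2.imwrite(f"pics/{n}0.png",im[:,:,::-1]); p=r.camera_params(n)
    R=np.array(p["R"]);print(n,p["fx"],p["cx"],p["cy"],(-R.T@np.array(p["t"])).round(),R.round(3).tolist())
s=r.sense();print(s,r.tcp_to_grasp)
E
```

```text
top 379.72653438836204 253.9767914161913 192.14198492318104 [ 383.  -19. 1389.] [[0.009, -1.0, -0.008], [-0.991, -0.007, -0.135], [0.135, 0.009, -0.991]]
side 434.666306628585 259.0975410446955 184.98731434433336 [ 463.  889. 1194.] [[-0.992, -0.127, 0.012], [-0.106, 0.761, -0.64], [0.072, -0.636, -0.768]]
{'time': 0.1, 'joint_pos': array([-7.43355868e+01,  7.51187368e+00,  8.53241232e+01,  3.82612095e-04,
        8.72618384e+01, -4.89306436e+00]), 'qd': array([-0.03803235, -0.08069237, -0.17207668, -0.06998478, -0.01170023,
        0.00915047]), 'joint_efforts': array([ 1.44336787e-03, -5.70948458e+01, -5.01942158e+01, -1.81615897e-04,
        8.01361632e-03,  1.35947818e-06]), 'tool_pos': array([ 210.57445689, -561.29566831,  230.32755916]), 'tcp_rot': array([-1.79902554e+02, -8.72573899e-03,  2.05574515e+01]), 'ft_force': array([-0.24185976,  0.41145502,  0.2440732 ]), 'wrist_torque': array([ 0.02081438,  0.00880124, -0.01522709]), 'grip_force': 0.0, 'finger_gap': 85.38414474342741} 18.700000000000003
```

View pics/top0.png

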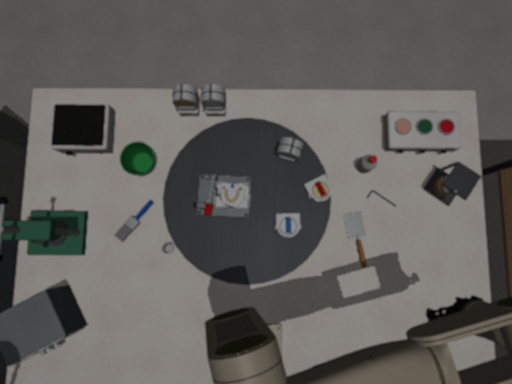

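View pics/side0.png

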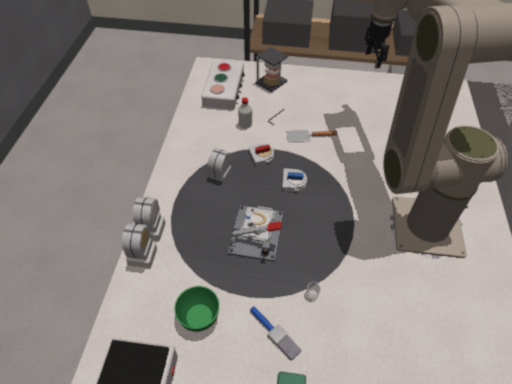

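The top view shows the holder at about (224,196), its red pad at (208,209), the blue-rib top at (288,224) and the red-rib top at (318,188). The side view shows the pad at (275,227) and the blue rib at (294,176). Next I'll take masks and enlarged crops.

```bash
cat > h.py <<'E'
from bench import r
import cv2,numpy as np
def ray(n,uv):
    p=r.camera_params(n);R=np.array(p["R"]);t=np.array(p["t"])
    d=R.T@np.array([(uv[0]-p["cx"])/p["fx"],(uv[1]-p["cy"])/p["fy"],1.]);return -R.T@t,d
def plane(n,uv,z):
    c,d=ray(n,uv);return (c+d*(z-c[2])/d[2])
def tri(a,b):
    (c1,d1),(c2,d2)=ray("top",a),ray("side",b)
    s=np.linalg.lstsq(np.c_[d1,-d2],c2-c1,rcond=None)[0]
    p,q=c1+d1*s[0],c2+d2*s[1];return (p+q)/2,np.linalg.norm(p-q)
def proj(n,X):
    p=r.camera_params(n);x=np.array(p["R"])@X+np.array(p["t"]);return np.array([p["cx"]+p["fx"]*x[0]/x[2],p["cy"]+p["fy"]*x[1]/x[2]])
def blobs(im,col,box,mn=8):
    h=cv2.cvtColor(im,cv2.COLOR_RGB2HSV);H,S,V=cv2.split(h)
    m=(S>130)&(V>50)&(((H<8)|(H>172)) if col=="red" else ((H>100)&(H<130)))
    k=np.zeros_like(m);x0,y0,x1,y1=box;k[y0:y1,x0:x1]=1;m=(m&k).astype(np.uint8)
    out=[]
    for c in cv2.findContours(m,cv2.RETR_EXTERNAL,cv2.CHAIN_APPROX_NONE)[0]:
        M=np.zeros_like(m);cv2.drawContours(M,[c],-1,1,-1);ys,xs=np.nonzero(M&m)
        if len(xs)>=mn:
            out.append((len(xs),np.array([xs.mean(),ys.mean()]),np.c_[xs,ys]))
    return out
E
python3 - <<'E'
from h import *
T=cv2.imread("pics/top0.png")[:,:,::-1].copy();S=cv2.imread("pics/side0.png")[:,:,::-1].copy()
for n,im,box in(("top",T,(165,120,340,280)),("side",S,(170,130,340,290))):
  for col in("red","blue"):
    for a,c,p in blobs(im,col,box):
        w=np.array([plane(n,q,48)[:2] for q in p]);ev,V=np.linalg.eigh(np.cov(w.T));v=V[:,1]
        print(n,col,a,c.round(1),"z48",plane(n,c,48).round(),"yaw",np.degrees(np.arctan2(v[1],v[0])).round(1),np.sqrt(12*ev).round(),"z118",plane(n,c,118).round())
a=cv2.resize(T[150:250,180:340],None,fx=5,fy=5,interpolation=cv2.INTER_CUBIC)
cv2.imwrite("pics/ct.png",a[:,:,::-1])
a=cv2.resize(S[140:270,200:330],None,fx=4.6,fy=4.6,interpolation=cv2.INTER_CUBIC)
cv2.imwrite("pics/cs.png",a[:,:,::-1])
E
```

```text
top red 86 [207.8 209. ] z48 [504. 157.  48.] yaw 167.5 [28. 39.] z118 [498. 148. 118.]
top red 55 [320.2 188.2] z48 [ 581. -242.   48.] yaw -152.5 [15. 49.] z118 [ 571. -231.  118.]
top blue 42 [288.  224.5] z48 [ 451. -127.   48.] yaw 179.8 [10. 50.] z118 [ 448. -122.  118.]
side red 101 [274.1 225.9] z48 [501. 101.  48.] yaw -148.1 [27. 45.] z118 [499. 149. 118.]
side red 75 [262.5 148.5] z48 [ 580. -236.   48.] yaw -149.9 [27. 53.] z118 [ 573. -168.  118.]
side blue 64 [295.  175.5] z48 [ 451. -121.   48.] yaw 179.7 [23. 47.] z118 [452. -59. 118.]
```

View pics/ct.png

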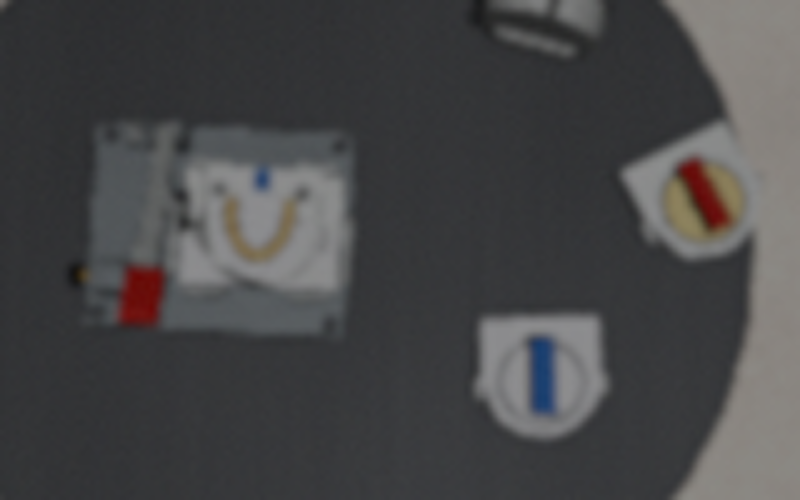

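View pics/cs.png

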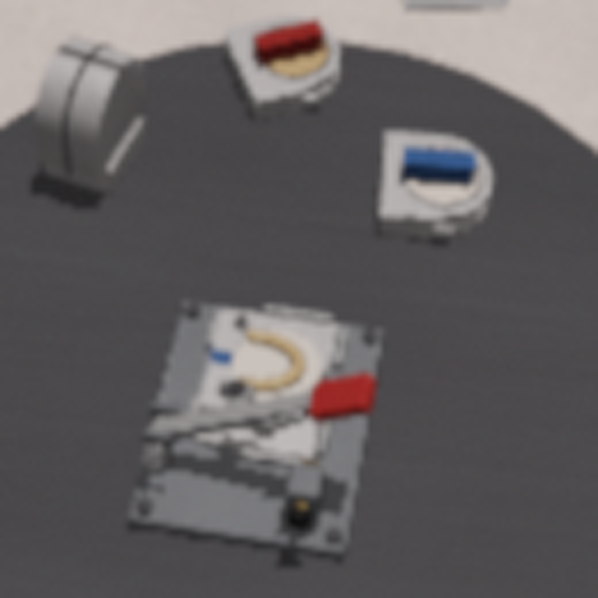

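The top crop shows bed corners at about (97,122), (352,135), (345,337) and (80,325). The dowels are at (220,188) and (302,194), and the pad is at (141,296). The blue top's nose points down in the image (world -x) with its square end up, and its yaw is close to 0. The side crop agrees: dowels at (241,322) and (234,387), nose to the right.

```bash
python3 - <<'E'
from h import *
f=lambda u,v:((u+.5)/5-.5+180,(v+.5)/5-.5+150)
g=lambda u,v:((u+.5)/4.6-.5+200,(v+.5)/4.6-.5+140)
C=np.array([plane("top",f(*q),12)[:2] for q in((97,122),(352,135),(345,337),(80,325))]);print(C.round(),C.mean(0).round(1))
C2=np.array([plane("side",g(*q),12)[:2] for q in((131,523),(185,300),(382,328),(346,553))]);print(C2.round(),C2.mean(0).round(1))
for c in (C,C2):
  for a,b in((0,1),(3,2)):
    d=c[a]-c[b];print("yaw",np.degrees(np.arctan2(-d[0],d[1])).round(1),np.linalg.norm(d).round())
for a,b in(((220,188),(241,322)),((302,194),(234,387))): print("dowels at z50",plane("top",f(*a),50).round(1))
for b in((234,387),(241,322)): print(plane("side",g(*b),50).round(1))
print(tri(f(141,296),g(343,396)))
# flask top outline: square end corners and nose
for q,z in (((478,317),26),((603,315),26),((540,438),26),((478,388),0)): print(plane("top",f(*q),z).round())
for q,z in (((384,130),26),((380,220),26),((491,175),26)): print(plane("side",g(*q),z).round())
E
```

```text
[[636. 197.]
 [628.   9.]
 [479.  13.]
 [486. 205.]] [557.4 106. ]
[[634. 199.]
 [628.   6.]
 [480.  12.]
 [487. 202.]] [557.4 104.6]
yaw -2.5 188.0
yaw -2.1 193.0
yaw -2.0 193.0
yaw -2.0 191.0
dowels at z50 [582.1 102.   50. ]
dowels at z50 [578.2  43.5  50. ]
[577.  104.4  50. ]
[579.9  48.2  50. ]
(array([498.66862151, 147.70535328, 116.94827342]), np.float64(0.66774076376554))
[493. -83.  26.]
[ 496. -173.   26.]
[ 407. -127.   26.]
[444. -84.   0.]
[ 497. -171.   26.]
[491. -79.  26.]
[ 410. -136.   26.]
```

Measurements agree: holder at (557.4, 105.5) with yaw about -2.2°, flask bottom at (556.3, 75.5), and the pad at (499, 148, 117) with only 0.7 mm ray miss. The blue top is at about (451, -125) with yaw about 0. First I'll close the fingers and move over the pad.

```bash
python3 -m handwheel '[[0.032,-0.035,0,6.85],[0.028,-0.038,0,6.85],[0.022,-0.043,0,6.85],[0.018,-0.045,0,0],[0.018,-0.045,0,0],[0.018,-0.045,0,0],[0.018,-0.045,0,0],[0.018,-0.045,0,0],[0.018,-0.045,0,0],[0.018,-0.045,0,0]]' 0 60
```

```text
time: 1.1
tool_pos: [389.3, -112.0, 231.2]
tcp_rot: [180.0, -0.0, -0.0]
ft_force: [0.4, -1.1, 0.1]
finger_gap: 0.2
grip_force: 0.0
```

```bash
python3 -m handwheel '[[0.018,-0.043,0.01,0],[0.018,-0.043,0.01,0],[0.018,-0.043,0.015,0],[0.018,-0.043,0.015,0],[0.018,-0.043,0.02,0],[0.018,-0.043,0.02,0],[0,0,0,0],[0,0,0,0]]'
python3 -c "
from h import *
for n in('top','side'):
    im=r.snapshot(n);print([(b[0],b[1].round(1)) for b in blobs(im,'red',(165,170,340,260))])"
```

```text
time: 1.9
tool_pos: [495.6, 143.6, 140.2]
tcp_rot: [179.9, 0.2, 0.2]
ft_force: [0.2, -0.0, -1.1]
finger_gap: -0.2
grip_force: 0.0
[(57, array([320.2, 188.2]))]
[(97, array([274. , 225.9]))]
```

```bash
python3 -m handwheel '[[0,-0.001,0.012,0],[0,-0.001,0.01,0],[-0.003,-0.001,0.01,0],[-0.003,0,0.01,0],[-0.003,0,0.01,0],[-0.002,0,0.01,0],[-0.002,0,0.01,0],[-0.002,0,0.01,0],[0,0,0.008,0],[0,0,0.004,0]]'
```

```text
time: 3.0
tool_pos: [481.7, 146.1, 47.4]
tcp_rot: [-180.0, -0.0, 0.0]
ft_force: [-3.8, 0.4, 9.8]
finger_gap: -0.1
grip_force: 4.6
```

```bash
python3 -m handwheel '[[0,0,0.002,0],[0,0,0.002,0],[0,0,0.002,0],[0,0,0.001,0],[0,0,0,0]]'
```

```text
time: 3.5
tool_pos: [481.7, 146.2, 41.8]
tcp_rot: [-180.0, 0.0, 0.0]
ft_force: [-10.2, -0.2, 18.9]
finger_gap: -0.2
grip_force: 9.8
```

```bash
python3 -m handwheel '[[0,0,0.001,0],[0,0,0.001,0],[0,0,0,0]]'
```

```text
time: 3.8
tool_pos: [481.8, 146.2, 41.1]
tcp_rot: [-180.0, 0.0, 0.0]
ft_force: [-17.1, -2.6, 32.4]
finger_gap: 0.1
grip_force: 16.5
```

Force rises steeply, so the lever is at its stop. I'll lift off and check that it stays down.

```bash
python3 -m handwheel '[[0,0,-0.006,0],[0,0,-0.015,0],[0,0,-0.03,0],[0,0.02,-0.04,0],[0,0.045,-0.02,0],[-0.005,0.045,0,0],[-0.005,0.045,0,0],[-0.005,0.045,0,0],[0,0.04,0,0]]' 0.05
python3 - <<'E'
from h import *
P=[r.snapshot(n) for n in('top','side')]
B=[max(blobs(im,'red',(165,170,300,260)),key=lambda b:b[0]) for im in P]
print([b[1] for b in B],tri(B[0][1],B[1][1]))
Q=[max(blobs(im,'blue',b),key=lambda b:b[0])for im,b in zip(P,((265,205,310,245),(270,160,320,200)))]
print([(q[0],q[1]) for q in Q],tri(Q[0][1],Q[1][1]))
cv2.imwrite("pics/s1.png",cv2.resize(P[1][140:270,200:330],None,fx=4.6,fy=4.6,interpolation=cv2.INTER_CUBIC)[:,:,::-1])
E
```

```text
time: 4.7
tool_pos: [466.0, -96.1, 149.2]
tcp_rot: [180.0, -0.0, -0.0]
ft_force: [0.2, 0.0, -0.3]
finger_gap: 50.4
grip_force: 0.0
[array([209.93877551, 216.52040816]), array([279.62608696, 239.8       ])] (array([478.22677559, 148.80935874,  45.09313986]), np.float64(1.517107911167161))Traceback (most recent call last):
  File "<stdin>", line 5, in <module>
ValueError: max() iterable argument is empty
```

The lever is latched: the pad triangulates to (478, 149, 45), which is level with no load on it. Next is the grasp of the blue rib.

```bash
python3 -m handwheel '[[-0.007,0.015,0.02,0],[-0.008,0.015,0.03,0],[0,0,0.03,0],[0,0,0.02,0],[0,0,0.008,0],[0,0,0.005,0],[0,0,0.004,0],[0,0,0.003,0],[0,0,0,0]]' 0.05
python3 - <<'E'
from h import *
P=[r.snapshot(n) for n in('top','side')]
cv2.imwrite("pics/g.png",np.hstack([cv2.resize(a,(390,390),interpolation=cv2.INTER_CUBIC) for a in (P[0][175:265,245:335],P[1][130:220,250:340])])[:,:,::-1])
print(r.sense()["ft_force"],r.sense()["tool_pos"])
E
```

```text
time: 5.7
tool_pos: [452.2, -124.2, 30.3]
tcp_rot: [180.0, -0.0, 0.0]
ft_force: [-0.0, 0.4, 0.0]
finger_gap: 50.0
grip_force: 0.0
[0.4653722  0.24584799 0.38251554] [ 452.27332903 -124.2745578    30.52073794]
```

View pics/g.png

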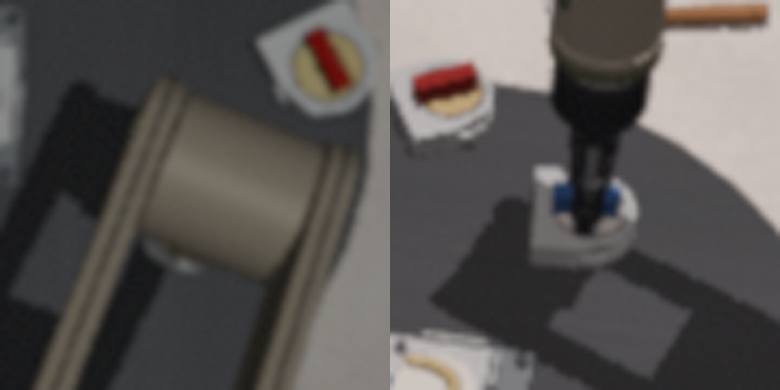

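The side view shows the fingers straddling the blue rib near its middle: rib columns 555–620, finger at about 590. I'll close now, let it settle, and lift a little.

```bash
python3 -m handwheel '[[-0.001,0.002,0.002,0],[0,0,0,0],[0,0,0,0],[0,0,0,0],[0,0,0,0],[0,0,0,0],[0,0,0,0]]' 0 110
python3 -m handwheel '[[0,0,-0.005,0],[0,0,-0.015,0],[0,0,-0.03,0],[0,0,-0.04,0],[0,0,-0.03,0],[0,0,0,0]]'
```

```text
time: 6.5
tool_pos: [450.9, -126.7, 28.5]
tcp_rot: [180.0, -0.0, -0.0]
ft_force: [-3.8, -1.2, 5.6]
finger_gap: 15.7
grip_force: 108.8
time: 7.1
tool_pos: [453.5, -127.1, 152.8]
tcp_rot: [179.8, -0.4, 0.0]
ft_force: [0.7, -0.8, -3.5]
finger_gap: 15.5
grip_force: 108.1
```

```bash
python3 -m handwheel '[[0.02,-0.04,0,0],[0.02,-0.04,0,0],[0.021,-0.04,0,2.2],[0.021,-0.041,0,0],[0.020,-0.041,0.02,0],[0,0,0.02,0],[0,0,0,0],[0,0,0,0]]'
python3 - <<'E'
from h import *
P=[r.snapshot(n) for n in('top','side')]
cv2.imwrite("pics/p2.png",np.hstack([cv2.resize(a,(390,390),interpolation=cv2.INTER_CUBIC) for a in (P[0][155:245,190:280],P[1][160:250,215:305])])[:,:,::-1])
print(r.sense()["ft_force"],r.sense()["tool_pos"])
E
```

```text
time: 7.9
tool_pos: [554.0, 74.0, 106.0]
tcp_rot: [180.0, 0.2, -2.2]
ft_force: [-0.0, -0.2, -3.8]
finger_gap: 15.6
grip_force: 108.9
[ 0.59372605 -0.73293    -3.52881026] [555.839698    73.4074998  108.36168453]
```

View pics/p2.png

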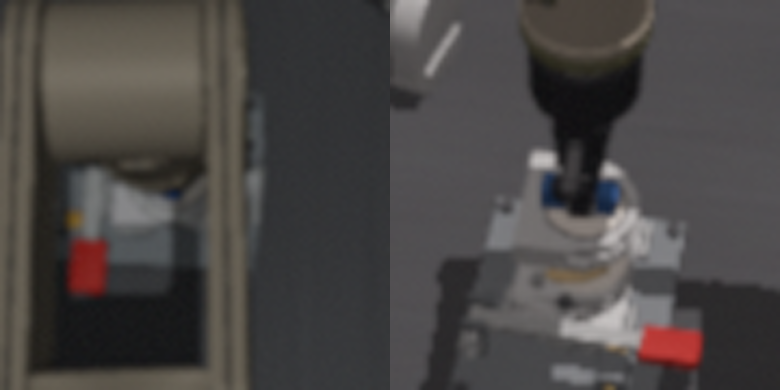

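The top panel is mostly hidden by the arm. In the side panel the held top is above the holder, with rib columns 543–620 and square end to the left, which matches the bottom. I'll measure the rib ends there to get the in-hand x offset.

```bash
python3 - <<'E'
from h import *
def rib(im,box,zt,yc):
    h=cv2.cvtColor(im,cv2.COLOR_RGB2HSV);m=(h[...,0]>100)&(h[...,0]<130)&(h[...,1]>110)&(h[...,2]>40)
    x0,y0,x1,y1=box;ys,xs=np.nonzero(m[y0:y1,x0:x1]);xs+=x0;ys+=y0
    out=[]
    for u in(xs.min()-.5,xs.max()+.5):
        v=ys[abs(xs-u)<2.6].mean();c,d=ray("side",(u,v))
        # near upper edge of rib's +y face (mean of visible strip)
        k=(yc+9-c[1])/d[1];q=c+d*k;out.append((u,v,q.round(1)))
    return out
S0=cv2.cvtColor(cv2.imread("pics/side0.png"),cv2.COLOR_BGR2RGB)
print(rib(S0,(275,160,315,195),48,-126.))
S=r.snapshot("side");s=r.sense()
print(s["tool_pos"],rib(S,(330//1-215+125,195,262+100,212),116,s["tool_pos"][1]))
print("pred rib ends if origin at TCP",[proj("side",s["tool_pos"]+[e*28,9,8]).round(1) for e in(1,-1)])
print("pred nose/square far corner",[proj("side",s["tool_pos"]+np.array(o)).round(1) for o in((42,-42,-2.5),(42,42,-2.5),(42,42,-28.5),(-42,0,-2.5))])
cv2.imwrite("pics/p3.png",cv2.resize(S[160:250,215:315],None,fx=6,fy=6,interpolation=cv2.INTER_CUBIC)[:,:,::-1])
E
```

```text
[(np.float64(287.5), np.float64(174.92857142857142), array([ 477.6, -117. ,   51.3])), (np.float64(302.5), np.float64(175.76923076923077), array([ 425.4, -117. ,   55.1]))]
[556.26235098  73.36637707 108.91883054] [(np.float64(249.5), np.float64(203.53846153846155), array([582.9,  82.4, 126.5])), (np.float64(267.5), np.float64(204.16666666666666), array([527.1,  82.4, 133.3]))]
pred rib ends if origin at TCP [array([249.1, 205.4]), array([267. , 207.3])]
pred nose/square far corner [array([247. , 194.3]), array([243.1, 215.4]), array([243.2, 220.3]), array([271.7, 207.6])]
```

View pics/p3.png

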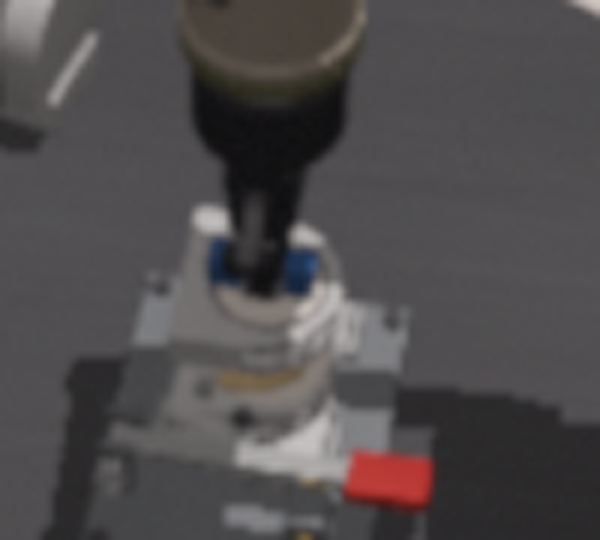

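The rib centre is within about 1 mm of the TCP in x. I'll shift by (-1, +2) mm and come down gently, watching the force.

```bash
python3 -m handwheel '[[-0.001,-0.002,0.004,0],[0,0,0.006,0],[0,0,0.006,0],[0,0,0.005,0],[0,0,0.003,0],[0,0,0.002,0],[0,0,0.002,0],[0,0,0.001,0],[0,0,0,0]]'
```

```text
time: 8.95
tool_pos: [555.2, 76.2, 79.0]
tcp_rot: [180.0, -0.0, -2.2]
ft_force: [0.6, -0.5, -3.1]
finger_gap: 15.2
grip_force: 108.9
```

The underside is below the dowel tips with no contact force, so the dowels are in the holes. Continuing down.

```bash
python3 -m handwheel '[[0,0,0.002,0],[0,0,0.002,0],[0,0,0.002,0],[0,0,0.001,0],[0,0,0,0]]'
```

```text
time: 9.45
tool_pos: [555.8, 75.4, 72.4]
tcp_rot: [179.9, -0.1, -2.2]
ft_force: [2.4, -6.0, -1.2]
finger_gap: 15.8
grip_force: 109.4
```

```bash
python3 -m handwheel '[[0.0004,0.001,0.001,0],[0,0,0.001,0],[0,0,0.001,0],[0,0,0,0]]'
```

```text
time: 9.85
tool_pos: [555.8, 74.8, 69.1]
tcp_rot: [180.0, -0.1, -2.2]
ft_force: [2.5, -5.4, -2.0]
finger_gap: 15.7
grip_force: 109.2
```

```bash
python3 -m handwheel '[[0.0004,0.0008,0.001,0],[0,0,0.001,0],[0,0,0.001,0],[0,0,0,0]]'
```

```text
time: 10.25
tool_pos: [556.0, 74.3, 66.6]
tcp_rot: [180.0, -0.0, -2.2]
ft_force: [0.4, -4.6, 4.1]
finger_gap: 15.4
grip_force: 110.1
```

```bash
python3 -m handwheel '[[0,0.0006,0.0005,0],[0,0,0.0005,0],[0,0,0,0],[0,0,0,0]]'
```

```text
time: 10.65
tool_pos: [556.0, 74.3, 66.5]
tcp_rot: [-180.0, -0.0, -2.2]
ft_force: [-5.1, -2.9, 13.1]
finger_gap: 15.3
grip_force: 111.3
```

```bash
python3 -m handwheel '[[0,0.0002,0.0005,0],[-0.0003,0,0.0003,0],[0,0,0,0],[0,0,0,0],[0,0,0,0]]'
```

```text
time: 11.15
tool_pos: [556.0, 74.2, 66.5]
tcp_rot: [-180.0, -0.1, -2.2]
ft_force: [-7.0, -2.4, 17.9]
finger_gap: 15.6
grip_force: 112.2
```

```bash
python3 - <<'E'
from h import *
P=[r.snapshot(n) for n in('top','side')]
B=[max(blobs(im,'red',(165,170,300,260)),key=lambda b:b[0]) for im in P];print(tri(B[0][1],B[1][1]))
s=r.sense();print(s["tool_pos"],s["ft_force"],s["wrist_torque"],s["grip_force"])
cv2.imwrite("pics/e.png",cv2.resize(P[1][160:250,215:315],None,fx=6,fy=6,interpolation=cv2.INTER_CUBIC)[:,:,::-1])
E
```

```text
(array([477.87655037, 149.1201217 ,  45.86086393]), np.float64(1.1268860101789189))
[556.06546955  74.24400097  66.54603205] [-6.91907934 -1.79347824 17.40826245] [-0.43587094  1.2151657  -0.18184476] 112.19800472259521
```

View pics/e.png

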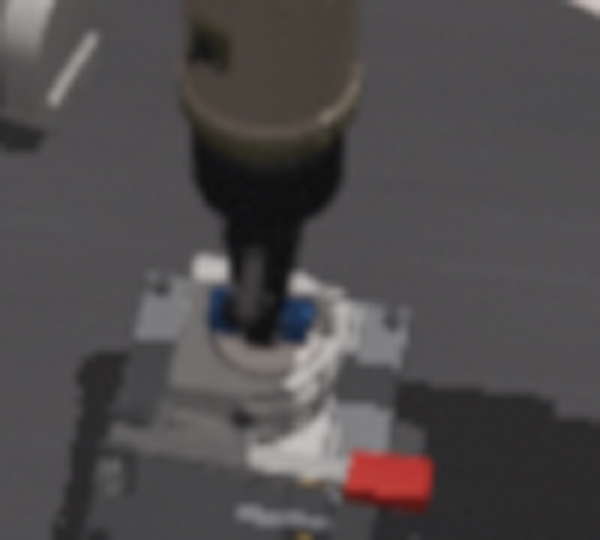

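The side view shows the top closed on the bottom, with the square ends aligned at the left and no visible gap. The lever is still level, and the height matches the predicted 66.5 mm. I'll trim the push to about 20 N, take off the small side load and hold.

```bash
python3 -m handwheel '[[-0.0006,0.0001,0.0004,0],[0,0,0,0],[0,0,0,0],[0,0,0,0],[0,0,0,0],[0,0,0,0]]'
```

```text
time: 11.85
tool_pos: [556.1, 74.2, 66.5]
tcp_rot: [-179.9, -0.2, -2.2]
ft_force: [-6.3, -2.1, 19.0]
finger_gap: 15.6
grip_force: 112.2
```

```bash
python3 -m handwheel '[[-0.0004,0,0.0003,0],[0,0,0,0],[0,0,0,0],[0,0,0,0]]' && python3 -c "
from bench import r
print(r.hand_in())"
```

```text
time: 12.25
tool_pos: [556.1, 74.2, 66.5]
tcp_rot: [-179.9, -0.2, -2.2]
ft_force: [-3.6, -1.8, 19.3]
finger_gap: 15.8
grip_force: 112.2
the job is handed in; nothing more can be done
None
```

I handed the job in at 12.25 s: the lever is latched level, and the blue-ribbed top sits flush on both dowels the right way round, still gripped and pushed down with about 19 N.

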